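# Unscrew the filler cap of the green oil reservoir

## Robot

A 6-joint arm with a two-finger parallel gripper is mounted at the origin on the work surface. World frame = base frame: x ahead of the robot, y to its left, z up, the work surface at z = 0. Lengths are in m, angles in rad, forces in N, time in s.
With the tool pointing down it reaches from about 0.25 to 0.725 m from the base axis. Payload 4 kg.
Tool frame: the origin (TCP) lies between the finger pads; the fingertips stand 25 mm ahead of it and the grasp point (between the pads) lies 6 mm ahead of it; z points along the fingers, y is the line along which they close (so a half turn about z gives the same grasp; the last joint's range is limited). The gripper opens to 85 mm and grips with 20 to 120 N. Pads are 22 mm wide; open, the fingers measure 114 mm over their backs; the gripper's body (76 mm by 85 mm) begins 54 mm behind the grasp point. The pads swing forward as they close: fully open they stand 13 mm farther back than shut.
Start: joints at [-1.34, 0.241, 0.005, 1.335, 0, 1.571], TCP at [0.114, -0.487, 0.256] pointing down, gripper open.
Joint ranges: [-2.72, 2.72], [-1.05, 1.87], [-1.09, 1.28], [-1.99, 2.15], [-1.42, 1.44], [-3.14, 3.14]. Speed limits (rad/s): [2.79, 2.79, 3.14, 3.14, 3.14, 3.14].

## Interface

Orientations are given as a unit quaternion [x, y, z, w].
In Python, from workcell import bot gives the robot as it stands. The module is installed in compiled form; this text tells all that it offers.
- The arm moves only by the shell command python3 -m pendant 'ROWS'. ROWS is JSON, one flat list of numbers, 7 for each row, row after row: the shift along the tool's x, y, z normalised to -1 to 1, where 1 is 0.5 m, then the turn, a rotation vector about the tool's x, y, z normalised to -1 to 1, where 1 is 180 degrees, then the opening, from 0 (shut) to 1 (fully open). In form: [tx, ty, tz, ax, ay, az, fingers, tx, ty, tz, ax, ay, az, fingers, ...]. A call has exactly 10 rows; each row is the pose to reach, as a shift and turn from the pose commanded when the call began, along the tool's axes at that moment, turning the shorter way round; what a row does not reach only later rows make up. A row lasts 1/12 s, in which the tool goes at most 41.7 mm and 7.16 degrees, less where a joint would pass 70% of its speed; a pose out of reach is approached as far as the arm can. A call with a number of a shift or a turn outside -1 to 1 is refused whole. A call with a gripper value outside its range is refused whole. The fingers move at their own pace and stop on an object; the grip force is fixed at half the most. Time passes only in rows, so rows that repeat a pose let the fingers close, or fill a call up. It gives the time, the measured TCP pose, the force, the opening and the grip force at its end, in the units of the state.
- bot.get_obs(): the state, without advancing time (a new reading comes with each control period).
- bot.camera(name): name is "scene" or "top" or "wrist"; returns a dict with "pixels" (420x560x3 uint8, red, green, blue), "mtx" (3x3 intrinsics, pixels), "cam_to_world" (4x4, takes a point from camera to world coordinates); the wrist camera has in their place "hand_eye" (4x4, takes a point from camera to tool coordinates, whose origin is the TCP and whose axes are the flange's). Camera axes: x right, y up, looking along -z (the intrinsics and any distortion apply to the point x, -y, -z); pixel columns grow to the right and rows downward; lengths in m; the calibration is good to about 2 mm. The wrist camera is an equidistant fisheye: a pixel r from the principal point sees the ray r / f radians off the axis. A picture is of the moment at which its call begins: read the wrist's pose just before it. There is no depth.
- bot.job_done(): hands the job in; it is judged then, once.
The state is a dict: "clock": time; "joint_pos": joint angles; "joint_vel": joint speeds; "tau": joint torques, N m; "eef_pos": TCP position; "tool_rot": TCP orientation; "ft_force": force on the tool from outside, world axes, zero at the start; "ft_torque": the same for the moment, N m; "grip_width": finger opening in m; "grasp_force": force on a finger pad.
Only numpy, scipy, OpenCV 4.12 (cv2) and the standard library are available. Lean on these libraries where they do the work, as an engineer would, in place of code of your own. Each camera call takes 0.05 s, during which the arm holds its last target. There are 200 camera calls.

## Task

Open the green oil reservoir: wind its cap off by the crank (red grip), counter-clockwise seen from above, until the threads let go, without pulling hard on it while it is still threaded. Then lift the cap away and set it down gently, upright, standing inside the red tray; leave the cap of the blue reservoir alone.

Things in the scene. Friction and masses are not known exactly. Their poses are not given: they have to be found in the camera images.
- cap_hub (a point): On the screw axis of the green pot's brass cap (70 mm wide, 0.4 kg), near mid-height of the hub on top, 26 mm wide, 34 high, to be grasped across the crank arm. Below this point: cap's top 20 mm, cap's flat rim 91. x along the arm to the grip, z up. Right-hand thread, easy: rises 15 mm a turn, free after 1.75 turns; more turns only drop it a few mm. Then lift straight up 60 mm to clear.
- cap_grip (a point): Mid-height of that cap's crank grip: red upright sleeve, 18 mm wide, 40 mm high, spinning freely on the end of a low crank arm, 70 mm from the screw axis, 29 mm lower than cap_hub; push it round with shut fingers, or hold it. Arm starts in any direction; opposite is a 22 mm ball, 52 mm from the axis. The pot below is fixed, green, 120 mm wide, 40 mm high; its neck's top is 100 mm above the table.
- tray: Shallow red plastic tray fixed to the table between the two pots, 200 mm (its x) by 160 mm (its y), rim 14 mm high, walls and floor 5 mm thick. Origin: centre of its underside, on the table; z up.
- blue_cap_grip (a point): Mid-height of the crank grip (black sleeve) of the cap on the blue reservoir (pot), otherwise like the green one; leave it alone. x points outwards along its crank arm; its screw axis lies 70 mm from this point, against x. Keep 90 mm from that axis.
There are look-alikes about, which are no part of the job. What is shaped like the part that bears cap_hub but orange or purple is not meant.

How it is judged:
By the outcome, as a careful person would: the job done as asked, in the order asked, and still so for the second after the job is handed in, with the robot touching nothing.
It also fails if it takes over 72 s, if anything falls off the work surface, if the arm or the gripper's body presses on something with over 40 N, if the wrist force passes 120 N, or if a joint passes its speed limit or range.

## Working session

There is one attempt and no reset: what is moved stays moved. The work goes in short steps, Python scripts to look and compute and a shell command to move; the robot and the scene stay as the last step left them, time stands still between calls to the robot, and variables do not carry over. Pictures are saved under pics/ and viewed, at most 10 in all, crops included, and the job is handed in when it is done.

```bash
mkdir -p pics; cat > h.py <<'E'
from workcell import bot
import numpy as np, cv2
from scipy.spatial.transform import Rotation as R
def shot(n):
    o=bot.get_obs(); c=bot.camera(n); c['o']=o
    if 'hand_eye' in c:
        T=np.eye(4);T[:3,:3]=R.from_quat(o['tool_rot']).as_matrix();T[:3,3]=o['eef_pos']
        c['cam_to_world']=T@np.array(c['hand_eye'])
    return c
def save(c,f,crop=None,s=1):
    im=np.array(c['pixels'])[:,:,::-1]
    if crop: x0,y0,x1,y1=crop; im=im[y0:y1,x0:x1]
    cv2.imwrite('pics/'+f,cv2.resize(im,None,fx=s,fy=s,interpolation=cv2.INTER_CUBIC))
def ray(c,u,v):
    K=np.array(c['mtx']);x=(u-K[0,2])/K[0,0];y=(v-K[1,2])/K[1,1]
    if 'hand_eye' in c:
        r=np.hypot(x,y)+1e-12;d=np.array([np.sin(r)*x/r,-np.sin(r)*y/r,-np.cos(r)])
    else: d=np.array([x,-y,-1.])
    T=np.array(c['cam_to_world']);d=T[:3,:3]@d
    return T[:3,3],d/np.linalg.norm(d)
def onz(c,u,v,z):
    p,d=ray(c,u,v);return p+d*(z-p[2])/d[2]
def blobs(c,lo,hi,amin=30):
    hsv=cv2.cvtColor(np.array(c['pixels']),cv2.COLOR_RGB2HSV)
    m=cv2.inRange(hsv,np.array(lo),np.array(hi))
    n,l,s,ce=cv2.connectedComponentsWithStats(m)
    return [(s[i].tolist(),ce[i].round(1).tolist()) for i in range(1,n) if s[i,4]>=amin],m
E
python3 - <<'E'
from h import *
for n in('top','scene'):
    c=shot(n);save(c,n+'0.png',s=1.4);print(n,np.array(c['cam_to_world']).round(3).tolist(),np.array(c['mtx']).round(1).tolist(),[k for k in c])
    for nm,lo,hi in(('red',(0,120,60),(6,255,255)),('red2',(172,120,60),(180,255,255)),('green',(40,60,40),(85,255,255)),('blue',(95,80,40),(125,255,255)),('purple',(126,50,40),(165,255,255)),('orange',(7,120,80),(18,255,255)),('brass',(19,80,80),(32,255,255))):
        print(nm,blobs(c,lo,hi,40)[0])
E
```

```text
top [[0.009, 0.985, -0.171, 0.298], [-1.0, 0.008, -0.006, 0.057], [-0.004, 0.171, 0.985, 1.155], [0.0, 0.0, 0.0, 1.0]] [[520.4, 0.0, 280.6], [0.0, 520.4, 210.7], [0.0, 0.0, 1.0]] ['pixels', 'mtx', 'cam_to_world', 'o']
red [([417, 33, 81, 91, 3202], [455.4, 76.8]), ([276, 143, 82, 94, 6553], [316.0, 189.9]), ([163, 149, 12, 13, 115], [168.5, 155.5]), ([199, 189, 12, 12, 102], [204.3, 194.7]), ([261, 205, 16, 5, 45], [268.5, 206.7]), ([379, 299, 13, 10, 100], [385.2, 303.7]), ([229, 310, 11, 11, 80], [233.4, 314.9])]
red2 []
green [([321, 56, 64, 61, 3011], [352.9, 86.0]), ([541, 113, 19, 84, 855], [553.0, 165.9]), ([181, 208, 41, 50, 758], [204.9, 237.1]), ([169, 228, 8, 16, 60], [171.9, 236.8])]
blue [([390, 182, 54, 52, 1002], [410.8, 211.9])]
purple [([171, 301, 58, 36, 1221], [199.9, 318.0])]
orange [([0, 26, 560, 394, 179811], [281.2, 231.3]), ([409, 210, 24, 9, 96], [419.2, 214.6]), ([186, 217, 22, 27, 257], [198.8, 229.7]), ([108, 290, 11, 13, 117], [113.0, 295.9]), ([0, 394, 23, 26, 384], [8.4, 409.5])]
brass [([408, 183, 37, 33, 639], [424.3, 199.8]), ([169, 206, 40, 38, 604]
[... 1326 characters left out ...]
7.8]), ([0, 125, 10, 6, 46], [4.1, 127.4]), ([330, 188, 41, 30, 427], [351.3, 204.4]), ([258, 343, 81, 77, 5008], [298.2, 381.7]), ([0, 365, 39, 55, 1373], [20.4, 389.7])]
blue [([320, 0, 20, 36, 291], [331.0, 9.1]), ([368, 0, 116, 105, 8848], [422.8, 44.1]), ([17, 43, 55, 62, 1944], [42.4, 72.4]), ([316, 52, 18, 22, 315], [324.5, 62.6]), ([337, 71, 18, 24, 251], [344.3, 85.9]), ([363, 82, 13, 14, 162], [369.1, 88.6]), ([0, 140, 7, 13, 58], [2.1, 146.5]), ([148, 269, 56, 50, 1297], [177.5, 299.2])]
purple [([282, 139, 41, 40, 871], [304.3, 160.1])]
orange [([0, 72, 560, 348, 122796], [268.3, 263.8])]
brass [([348, 170, 19, 13, 116], [359.4, 177.7]), ([155, 251, 30, 25, 296], [173.8, 265.1])]
```

View pics/top0.png

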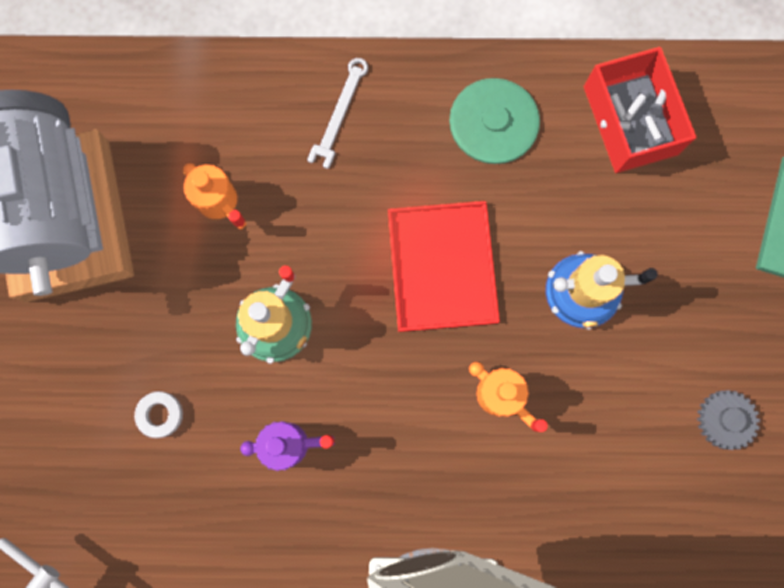

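View pics/scene0.png

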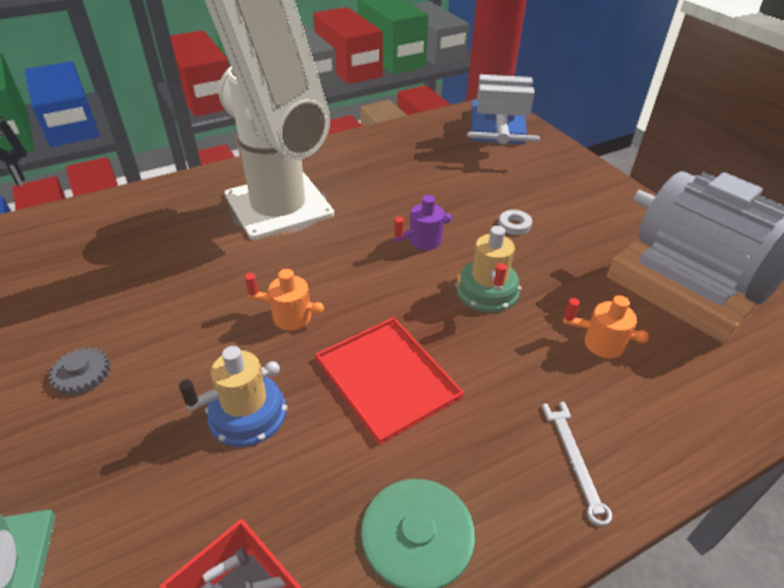

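The top view shows the brass cap on the green pot at about (184,223) raw, with its red grip at (204,195). In the scene view the hub is at about (355,170) and the grip at (357,195).

The look-alikes, in raw top pixels, are:
- orange (150,135)
- orange (360,280)
- purple (199,318)
- blue pot cap with a black grip (424,200)

Only the brass cap on the green base with a red grip fits the description.

```bash
python3 - <<'E'
from h import *
from scipy.optimize import minimize
a=shot('top');b=shot('scene')
A=np.array(a['pixels'])[180:270,155:235,::-1];B=np.array(b['pixels'])[150:230,315:395,::-1]
cv2.imwrite('pics/crop.png',np.hstack([cv2.resize(A,(400,450)),cv2.resize(B,(400,450))]))
def tri(pa,pb):
    p,d=ray(a,*pa);q,e=ray(b,*pb)
    t=np.linalg.lstsq(np.c_[d,-e],q-p,rcond=None)[0]
    x,y=p+t[0]*d,q+t[1]*e
    return ((x+y)/2).round(4),np.linalg.norm(x-y).round(4)
print('grip',tri((204.3,194.7),(356.7,195.4)))
for c,box in((a,(165,205,210,260)),(b,(335,155,380,190)),(a,(395,175,470,240)),(b,(120,240,210,320))):
    hsv=cv2.cvtColor(np.array(c['pixels']),cv2.COLOR_RGB2HSV)
    m=((hsv[...,1]<50)&(hsv[...,2]>110)).astype(np.uint8)
    x0,y0,x1,y1=box;n,l,s,ce=cv2.connectedComponentsWithStats(m[y0:y1,x0:x1])
    print([(s[i].tolist(),(ce[i]+[x0,y0]).round(1)) for i in range(1,n) if s[i,4]>15])
# tray corners
r,m=blobs(a,(0,120,60),(6,255,255),4000)
mm=np.zeros_like(m);mm[140:240,270:360]=m[140:240,270:360]
cn=max(cv2.findContours(mm,0,2)[0],key=cv2.contourArea);bx=cv2.boxPoints(cv2.minAreaRect(cn))
P=np.array([onz(a,*q,0.014) for q in bx]);print('tray',P.round(3).tolist(),P.mean(0).round(3))
for x in range(4):print(np.linalg.norm(P[x]-P[x-1]).round(3))
E
```

```text
grip (array([0.5119, 0.2208, 0.1044]), np.float64(0.0007))
[([29, 0, 13, 9, 68], array([200.5, 207.9])), ([12, 11, 16, 14, 161], array([184.6, 222.7])), ([4, 35, 16, 14, 139], array([176.7, 246.4])), ([24, 50, 7, 5, 25], array([192.4, 256.8]))]
[([14, 0, 31, 23, 390], array([362.6, 163.5]))]
[([12, 7, 17, 15, 17], array([415. , 188.4])), ([29, 14, 17, 15, 182], array([432.2, 196.1])), ([51, 21, 11, 8, 68], array([451., 200.])), ([0, 23, 15, 12, 117], array([402.4, 202.8]))]
[([38, 7, 16, 20, 239], array([166. , 256.4])), ([67, 18, 13, 12, 106], array([192.9, 263.1])), ([14, 38, 23, 15, 110], array([146.5, 284.1])), ([81, 48, 4, 8, 18], array([203. , 290.9])), ([64, 69, 5, 5, 20], array([186.4, 311.2])), ([36, 70, 5, 5, 19], array([158.1, 312.2]))]
tray [[0.64, 0.078, 0.014], [0.658, -0.09, 0.014], [0.452, -0.106, 0.014], [0.435, 0.057, 0.014]] [ 0.546 -0.015  0.014]
0.206
0.169
0.206
0.164
```

View pics/crop.png

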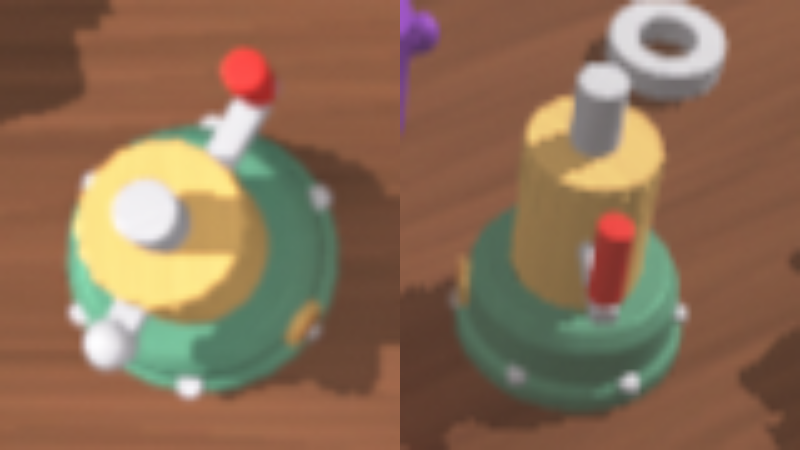

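The crop confirms it: brass cap with a silver hub and red grip on the green pot. The hub top centre is at raw top (184.0,222.4) and scene (355.6,164.6).

```bash
cat >> h.py <<'E'
def tri(a,pa,b,pb):
    p,d=ray(a,*pa);q,e=ray(b,*pb)
    t=np.linalg.lstsq(np.c_[d,-e],q-p,rcond=None)[0]
    x,y=p+t[0]*d,q+t[1]*e
    return ((x+y)/2).round(4),np.linalg.norm(x-y).round(4)
def local(w):
    o=bot.get_obs();return (R.from_quat(o['tool_rot']).inv().apply(np.array(w)-o['eef_pos'])).round(4)
E
python3 - <<'E'
from h import *
a=shot('top');b=shot('scene')
h,e=tri(a,(184.,222.4),b,(355.6,164.6));print('hubtop',h,e)
g=np.array([0.5119,0.2208,0.1044]);d=g-h;print(np.hypot(*d[:2]),np.degrees(np.arctan2(d[1],d[0])))
print('bluehub',onz(a,432.2,196.1,h[2]), 'blue grip',onz(a,461,196,.12))
o=bot.get_obs();print(o['eef_pos'],o['tool_rot'],o['joint_pos']);print(R.from_quat(o['tool_rot']).as_matrix().round(3))
E
```

```text
hubtop [0.4492 0.2546 0.1415] 0.0026
0.07123012003359255 -28.32799536627085
bluehub [ 0.50547782 -0.23705032  0.1415    ] blue grip [ 0.51058896 -0.30156051  0.12      ]
[ 0.11433224 -0.48657171  0.25600163] [ 9.93352790e-01  1.15109155e-01 -2.54309540e-05 -3.39707712e-04] [-1.34002340e+00  2.40893849e-01  4.58689860e-03  1.33517013e+00
  2.77124876e-05  1.57083946e+00]
[[ 0.973  0.229 -0.   ]
 [ 0.229 -0.973  0.001]
 [ 0.    -0.001 -1.   ]]
```

```bash
python3 -m pendant '[0.51,-0.576,0,0,0,-0.4264,0, 0.51,-0.576,0,0,0,-0.4264,0, 0.51,-0.576,0,0,0,-0.4264,0, 0.51,-0.576,0,0,0,-0.4264,0, 0.51,-0.576,0,0,0,-0.4264,0, 0.51,-0.576,0,0,0,-0.4264,0, 0.51,-0.576,0,0,0,-0.4264,0, 0.51,-0.576,0,0,0,-0.4264,0, 0.51,-0.576,0,0,0,-0.4264,0, 0.51,-0.576,0,0,0,-0.4264,0]'
python3 - <<'E'
from h import *
o=bot.get_obs();print(o['clock'],o['joint_pos'],R.from_quat(o['tool_rot']).as_matrix().round(3),local([.479,.191,.256])/.5)
E
```

```text
clock: 1.13
eef_pos: [0.2984, -0.1436, 0.2566]
tool_rot: [0.733, 0.68, 0.001, 0.0]
ft_force: [-1.1, -1.3, -0.1]
grip_width: -0.0002
grasp_force: 0.0
1.1333 [-0.45040808 -0.09940735 -0.36519831  1.30412852  0.00221615  1.19644949] [[ 0.076  0.997  0.002]
 [ 0.997 -0.076  0.002]
 [ 0.002  0.002 -1.   ]] [0.6948 0.3094 0.0028]
```

```bash
python3 -m pendant '[0.695,0.309,0,0,0,-0.024,0, 0.695,0.309,0,0,0,-0.024,0, 0.695,0.309,0,0,0,-0.024,0, 0.695,0.309,0,0,0,-0.024,0, 0.695,0.309,0,0,0,-0.024,0, 0.695,0.309,0,0,0,-0.024,0, 0.695,0.309,0,0,0,-0.024,0, 0.695,0.309,0,0,0,-0.024,0, 0.695,0.309,0,0,0,-0.024,0, 0.695,0.309,0,0,0,-0.024,0]'
python3 - <<'E'
from h import *
o=bot.get_obs();print(o['clock'],o['joint_pos'],R.from_quat(o['tool_rot']).as_matrix().round(3),local([.479,.191,.12])/.5)
c=shot('wrist');save(c,'w1.png',s=1.4);print(np.array(c['mtx']),np.array(c['hand_eye']).round(3))
print(blobs(c,(0,120,60),(6,255,255),60)[0])
E
```

```text
clock: 1.97
eef_pos: [0.4844, 0.1896, 0.2552]
tool_rot: [0.71, 0.704, 0.001, -0.0]
ft_force: [0.1, 0.5, -0.4]
grip_width: -0.0004
grasp_force: 0.0
1.9667 [3.72205708e-01 2.79572863e-01 5.40101376e-02 1.34312451e+00
 1.78181362e-03 1.95221898e+00] [[ 0.009  1.     0.001]
 [ 1.    -0.009  0.002]
 [ 0.002  0.001 -1.   ]] [ 0.002  -0.0112  0.2704]
[[325.1922621    0.         281.05352326]
 [  0.         325.1922621  212.77577532]
 [  0.           0.           1.        ]] [[ 0.001  0.964  0.264  0.068]
 [ 1.    -0.001  0.    -0.002]
 [ 0.001  0.264 -0.964 -0.118]
 [ 0.     0.     0.     1.   ]]
[([391, 67, 30, 22, 474], [405.3, 78.0]), ([302, 156, 25, 28, 504], [313.9, 169.9]), ([77, 215, 28, 24, 429], [90.0, 226.0]), ([315, 271, 87, 36, 1876], [364.4, 286.4]), ([275, 333, 13, 21, 221], [281.1, 343.5]), ([370, 332, 22, 22, 266], [380.5, 342.1])]
```

View pics/w1.png

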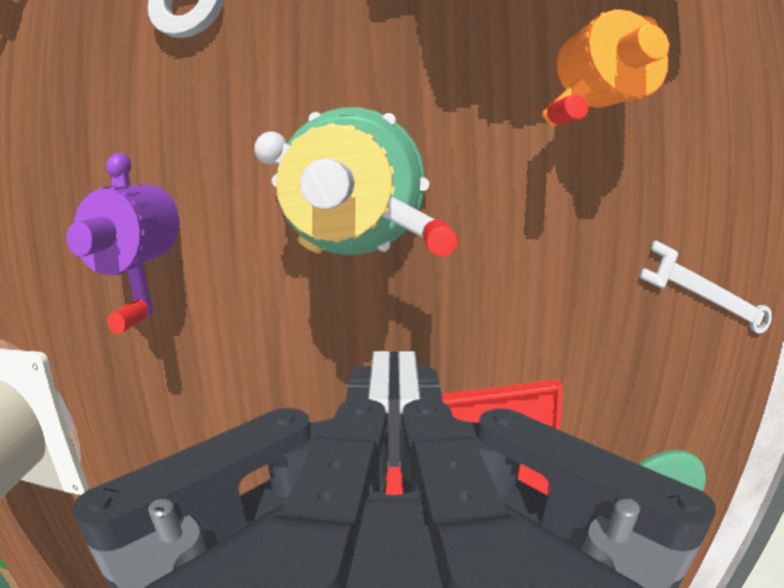

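The wrist view shows the hub top at raw (233,131) and the grip top at (314,171), with a clear descent point beside the grip.

```bash
python3 - <<'E'
from h import *
c=shot('wrist')
h=onz(c,232.9,131.4,.143);g=onz(c,314.3,171.4,.12);d=g-h
print(h,g,np.hypot(*d[:2]),np.degrees(np.arctan2(d[1],d[0])))
for z in(.138,.148):print(z,onz(c,232.9,131.4,z))
E
```

```text
[0.44808394 0.2522149  0.143     ] [0.50779869 0.21967853 0.12      ] 0.06800343471785468 -28.584334992523566
0.138 [0.44734067 0.25214698 0.138     ]
0.148 [0.44882721 0.25228282 0.148     ]
```

```bash
python3 -m pendant '[0,-0.01,0.05,0,0,0,0, 0,-0.01,0.1,0,0,0,0, 0,-0.01,0.15,0,0,0,0, 0,-0.01,0.2,0,0,0,0, 0,-0.01,0.24,0,0,0,0, 0,-0.01,0.26,0,0,0,0, 0,-0.01,0.27,0,0,0,0, 0,-0.01,0.27,0,0,0,0, 0,-0.01,0.27,0,0,0,0, 0,-0.01,0.27,0,0,0,0]'
cat >> h.py <<'E'
def circ(a0,da,n,z0,dz,ax=(.4486,.2533),r=.07):
    o=bot.get_obs();rel=o['eef_pos'][:2]-np.array(ax);print(o['clock'],o['eef_pos'].round(4),'ang',np.degrees(np.arctan2(rel[1],rel[0])).round(1),np.hypot(*rel).round(4))
    for k in range(1,n+1):
        t=np.radians(a0+da*k);w=[ax[0]+r*np.cos(t),ax[1]+r*np.sin(t),z0+dz*k]
        print(a0+da*k,(local(w)/.5).round(3))
E
python3 - <<'E'
from h import *
circ(-60,11,10,.120,0.0004)
E
```

```text
clock: 2.9
eef_pos: [0.4779, 0.1843, 0.1228]
tool_rot: [0.712, 0.702, 0.001, 0.001]
ft_force: [-0.2, 0.4, 0.1]
grip_width: -0.0002
grasp_force: 0.0
2.9 [0.4779 0.1843 0.1228] ang -67.0 0.0749
-49 [0.033 0.033 0.005]
-38 [0.052 0.051 0.004]
-27 [0.075 0.065 0.004]
-16 [0.1   0.075 0.003]
-5 [0.127 0.079 0.002]
6 [0.154 0.078 0.001]
17 [0.18  0.073 0.   ]
28 [ 0.205  0.062 -0.   ]
39 [ 0.227  0.047 -0.001]
50 [ 0.246  0.028 -0.002]
```

```bash
python3 -m pendant '[0.016,0.018,0.005,0,0,0,0, 0.033,0.033,0.005,0,0,0,0, 0.052,0.051,0.004,0,0,0,0, 0.075,0.065,0.004,0,0,0,0, 0.1,0.075,0.003,0,0,0,0, 0.127,0.079,0.002,0,0,0,0, 0.154,0.078,0.001,0,0,0,0, 0.18,0.073,0,0,0,0,0, 0.205,0.062,0,0,0,0,0, 0.227,0.047,-0.001,0,0,0,0]'
python3 - <<'E'
from h import *
circ(39,12,10,.1236,0.0005)
c=shot('top');print([b for b in blobs(c,(0,120,60),(6,255,255),30)[0] if b[1][0]<260 and b[1][1]<300])
E
```

```text
clock: 3.73
eef_pos: [0.5024, 0.2985, 0.1225]
tool_rot: [0.712, 0.702, 0.001, 0.001]
ft_force: [1.2, -6.3, 0.9]
grip_width: -0.0002
grasp_force: 3.4
3.7333 [0.5024 0.2985 0.1225] ang 40.0 0.0703
51 [ 0.018 -0.02  -0.003]
63 [ 0.034 -0.045 -0.004]
75 [ 0.044 -0.072 -0.005]
87 [ 0.048 -0.101 -0.006]
99 [ 0.046 -0.13  -0.008]
111 [ 0.038 -0.158 -0.009]
123 [ 0.024 -0.184 -0.01 ]
135 [ 0.006 -0.207 -0.011]
147 [-0.017 -0.225 -0.012]
159 [-0.044 -0.238 -0.013]
[([163, 149, 12, 14, 117], [168.5, 155.5])]
```

```bash
python3 -m pendant '[0.018,-0.02,-0.003,0,0,0,0, 0.034,-0.045,-0.004,0,0,0,0, 0.044,-0.072,-0.005,0,0,0,0, 0.048,-0.101,-0.006,0,0,0,0, 0.046,-0.13,-0.008,0,0,0,0, 0.038,-0.158,-0.009,0,0,0,0, 0.024,-0.184,-0.01,0,0,0,0, 0.006,-0.207,-0.011,0,0,0,0, -0.017,-0.225,-0.012,0,0,0,0, -0.044,-0.238,-0.013,0,0,0,0]'
python3 - <<'E'
from h import *
circ(159,12,10,.1286,0.0005)
c=shot('top');print([b for b in blobs(c,(0,120,60),(6,255,255),30)[0] if b[1][0]<260 and b[1][1]<300])
E
```

```text
clock: 4.62
eef_pos: [0.3811, 0.2792, 0.1292]
tool_rot: [0.711, 0.703, 0.002, -0.002]
ft_force: [0.5, 6.5, 4.6]
grip_width: 0.0001
grasp_force: 3.5
4.6167 [0.3811 0.2792 0.1292] ang 159.0 0.0723
171 [-0.03  -0.003  0.   ]
183 [-0.059 -0.004 -0.001]
195 [-0.088  0.001 -0.002]
207 [-0.115  0.012 -0.003]
219 [-0.14   0.028 -0.004]
231 [-0.16   0.049 -0.006]
243 [-0.176  0.074 -0.007]
255 [-0.186  0.101 -0.008]
267 [-0.19   0.13  -0.009]
279 [-0.188  0.159 -0.01 ]
[([163, 149, 12, 13, 116], [168.4, 155.5]), ([178, 255, 11, 9, 77], [182.6, 259.4])]
```

```bash
python3 -m pendant '[-0.03,-0.003,0,0,0,0,0, -0.059,-0.004,-0.001,0,0,0,0, -0.088,0.001,-0.002,0,0,0,0, -0.115,0.012,-0.003,0,0,0,0, -0.14,0.028,-0.004,0,0,0,0, -0.16,0.049,-0.006,0,0,0,0, -0.176,0.074,-0.007,0,0,0,0, -0.186,0.101,-0.008,0,0,0,0, -0.19,0.13,-0.009,0,0,0,0, -0.188,0.159,-0.01,0,0,0,0]'
python3 - <<'E'
from h import *
circ(279,12,10,.1336,0.0005)
E
```

```text
clock: 5.5
eef_pos: [0.4587, 0.1821, 0.1328]
tool_rot: [0.712, 0.702, -0.001, -0.002]
ft_force: [-1.8, -0.6, 1.5]
grip_width: 0.0001
grasp_force: 1.0
5.5 [0.4587 0.1821 0.1328] ang -82.0 0.0719
291 [ 0.012  0.03  -0.003]
303 [ 0.026  0.056 -0.004]
315 [ 0.044  0.078 -0.005]
327 [ 0.068  0.096 -0.006]
339 [ 0.094  0.109 -0.007]
351 [ 0.122  0.116 -0.008]
363 [ 0.151  0.117 -0.009]
375 [ 0.18   0.112 -0.01 ]
387 [ 0.207  0.102 -0.011]
399 [ 0.232  0.085 -0.012]
```

```bash
python3 -m pendant '[0.012,0.03,-0.003,0,0,0,0, 0.026,0.056,-0.004,0,0,0,0, 0.044,0.078,-0.005,0,0,0,0, 0.068,0.096,-0.006,0,0,0,0, 0.094,0.109,-0.007,0,0,0,0, 0.122,0.116,-0.008,0,0,0,0, 0.151,0.117,-0.009,0,0,0,0, 0.18,0.112,-0.01,0,0,0,0, 0.207,0.102,-0.011,0,0,0,0, 0.232,0.085,-0.012,0,0,0,0]'
python3 - <<'E'
from h import *
circ(399,12,10,.1386,0.0005)
E
```

```text
clock: 6.33
eef_pos: [0.505, 0.2987, 0.1394]
tool_rot: [0.712, 0.702, 0.0, 0.0]
ft_force: [0.6, -4.4, 0.4]
grip_width: 0.0002
grasp_force: 1.5
6.3333 [0.505  0.2987 0.1394] ang 38.8 0.0724
411 [ 0.018 -0.025  0.001]
423 [ 0.033 -0.05  -0.   ]
435 [ 0.043 -0.077 -0.001]
447 [ 0.048 -0.106 -0.002]
459 [ 0.046 -0.135 -0.004]
471 [ 0.038 -0.164 -0.005]
483 [ 0.024 -0.189 -0.006]
495 [ 0.005 -0.212 -0.007]
507 [-0.018 -0.23  -0.008]
519 [-0.044 -0.243 -0.009]
```

```bash
python3 -m pendant '[0.018,-0.023,0,0,0,0,0, 0.033,-0.05,-0.001,0,0,0,0, 0.043,-0.077,-0.001,0,0,0,0, 0.048,-0.106,-0.002,0,0,0,0, 0.046,-0.135,-0.004,0,0,0,0, 0.038,-0.164,-0.005,0,0,0,0, 0.024,-0.189,-0.006,0,0,0,0, 0.005,-0.212,-0.007,0,0,0,0, -0.018,-0.23,-0.008,0,0,0,0, -0.044,-0.243,-0.009,0,0,0,0]'
python3 - <<'E'
from h import *
circ(519,10,10,.1436,0.0003)
E
```

```text
clock: 7.17
eef_pos: [0.3813, 0.2791, 0.1445]
tool_rot: [0.711, 0.703, 0.002, -0.002]
ft_force: [1.4, 2.6, 2.2]
grip_width: -0.0
grasp_force: 2.0
7.1667 [0.3813 0.2791 0.1445] ang 159.0 0.0721
529 [-0.025 -0.002  0.001]
539 [-0.049 -0.005  0.   ]
549 [-0.074 -0.003 -0.   ]
559 [-0.097  0.003 -0.001]
569 [-0.119  0.014 -0.002]
579 [-0.139  0.028 -0.002]
589 [-0.157  0.045 -0.003]
599 [-0.171  0.065 -0.004]
609 [-0.181  0.087 -0.004]
619 [-0.188  0.11  -0.005]
```

```bash
python3 -m pendant '[-0.025,-0.002,0,0,0,0,0, -0.049,-0.005,0,0,0,0,0, -0.074,-0.003,0,0,0,0,0, -0.097,0.003,-0.001,0,0,0,0, -0.119,0.014,-0.002,0,0,0,0, -0.139,0.028,-0.002,0,0,0,0, -0.157,0.045,-0.003,0,0,0,0, -0.171,0.065,-0.004,0,0,0,0, -0.178,0.08,-0.004,0,0,0,0, -0.178,0.08,-0.004,0,0,0,0]'
python3 -m pendant '[-0.005,-0.02,0,0,0,0,0, -0.01,-0.04,-0.03,0,0,0,0, -0.01,-0.04,-0.08,0,0,0,0, -0.01,-0.04,-0.15,0,0,0,0, -0.01,-0.04,-0.22,0,0,0,0, -0.01,-0.04,-0.28,0,0,0,0, -0.01,-0.04,-0.3,0,0,0,0, -0.01,-0.04,-0.3,0,0,0,0.6, -0.01,-0.04,-0.3,0,0,0,0.6, -0.01,-0.04,-0.3,0,0,0,0.6]'
python3 - <<'E'
from h import *
a=shot('top');b=shot('scene');c=shot('wrist')
A=np.array(a['pixels'])[180:290,150:250,::-1];B=np.array(b['pixels'])[110:230,300:400,::-1]
cv2.imwrite('pics/crop2.png',np.hstack([cv2.resize(A,(400,440)),cv2.resize(B,(400,440))]))
save(c,'w2.png',s=1.4)
for q in(a,b,c): print([x for x in blobs(q,(0,120,60),(6,255,255),30)[0]])
print(c['o']['joint_pos'],c['o']['eef_pos'])
E
```

```text
clock: 8.0
eef_pos: [0.4224, 0.186, 0.1454]
tool_rot: [0.713, 0.701, -0.001, 0.0]
ft_force: [-0.2, 1.2, 0.9]
grip_width: 0.0001
grasp_force: 0.2
clock: 8.83
eef_pos: [0.4007, 0.1824, 0.2942]
tool_rot: [0.712, 0.702, -0.001, -0.0]
ft_force: [0.1, 1.0, -0.4]
grip_width: 0.0356
grasp_force: 0.0
[([416, 33, 82, 91, 3203], [455.3, 76.9]), ([277, 143, 81, 95, 6545], [316.0, 190.0]), ([379, 299, 13, 10, 104], [385.2, 303.7])]
[([351, 0, 24, 54, 916], [361.8, 25.4]), ([238, 5, 35, 55, 1340], [253.5, 32.3]), ([122, 22, 42, 61, 1443], [141.2, 47.4]), ([284, 61, 25, 21, 416], [296.3, 71.2]), ([213, 82, 46, 19, 509], [232.1, 90.3]), ([141, 103, 27, 15, 249], [153.2, 110.1]), ([47, 112, 37, 28, 704], [64.6, 125.7]), ([9, 126, 38, 25, 602], [26.3, 137.6]), ([281, 154, 8, 15, 94], [284.7, 160.9]), ([325, 168, 10, 16, 119], [329.5, 175.1]), ([175, 194, 10, 17, 124], [179.3, 202.3]), ([402, 212, 13, 17, 138], [408.1, 220.1]), ([225, 226, 107, 92, 5424], [276.6, 270.6]), ([114, 370, 101, 50, 1645], [163.3, 398.4]), ([151, 407, 15, 11, 41], [156.9, 412.3])]
[([445, 73, 28, 19, 382], [458.3, 82.2]), ([317, 186, 28, 29, 567], [331.0, 199.6]), ([156, 200, 24, 22, 363], [167.2, 210.1]), ([359, 251, 88, 53, 2913], [410.4, 274.5]), ([311, 265, 35, 88, 2007], [326.4, 309.1])]
[ 4.27218969e-01  1.10518154e-01 -5.62821594e-02  1.40774434e+00
 -9.17971622e-05  2.01247640e+00] [0.4007183  0.18240266 0.29399873]
```

View pics/crop2.png

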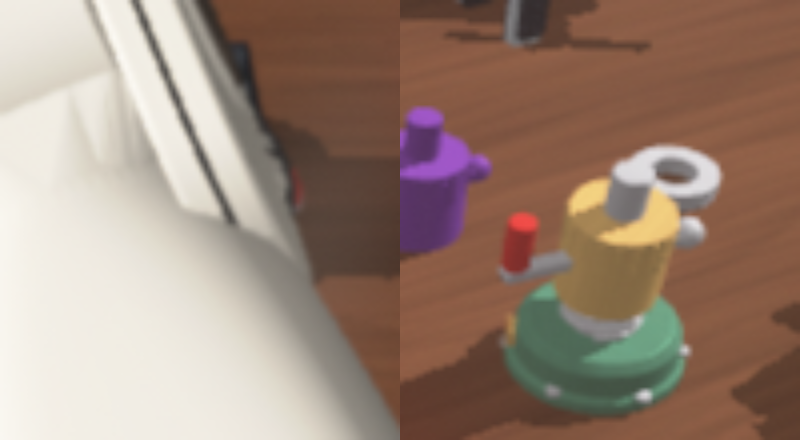

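View pics/w2.png

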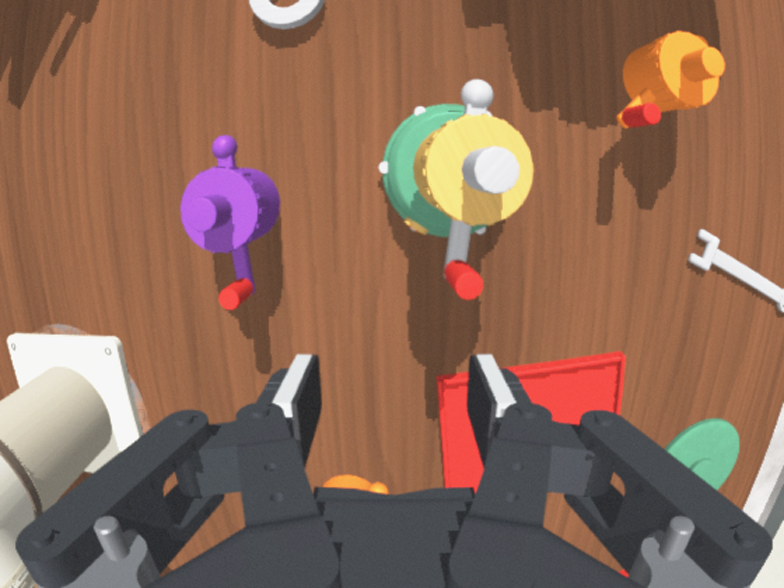

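Scene crop: the cap is raised, the neck shows below it, and the grip now points towards -y. The hub top is at scene (358,157) and wrist raw (351,121), with the grip at wrist (334,202).

```bash
python3 - <<'E'
from h import *
b=shot('scene');c=shot('wrist')
h,e=tri(c,(350.7,120.7),b,(358,156.9));print('hubtop',h,e)
g,e=tri(c,(331.,199.6),b,(329.5,175.1));print('grip',g,e)
d=g-h;print(np.hypot(*d[:2]),np.degrees(np.arctan2(d[1],d[0])))
for z in(.163,.168,.173):print(onz(c,350.7,120.7,z))
print('go',local([.4486,.2533,.26])/.5)
E
```

```text
hubtop [0.453  0.2548 0.1671] 0.0019
grip [0.4436 0.1846 0.1309] 0.0005
0.07082654869468091 -97.62671788260224
[0.45324857 0.25414394 0.163     ]
[0.452192  0.2540657 0.168    ]
[0.45113542 0.25398747 0.173     ]
go [0.1428 0.0928 0.069 ]
```

```bash
python3 -m pendant '[0.05,0.03,0.02,0,0,0,0.6, 0.1,0.07,0.04,0,0,0,0.6, 0.144,0.098,0.07,0,0,0,0.6, 0.144,0.098,0.07,0,0,0,0.6, 0.144,0.098,0.12,0,0,0,0.6, 0.144,0.098,0.16,0,0,0,0.6, 0.144,0.098,0.19,0,0,0,0.6, 0.144,0.098,0.2,0,0,0,0.6, 0.144,0.098,0.2,0,0,0,0.6, 0.144,0.098,0.2,0,0,0,0.6]'
python3 - <<'E'
from h import *
c=shot('wrist');save(c,'w3.png',s=1.4);print(local([.4515,.254,.163])/.5)
E
```

```text
clock: 9.92
eef_pos: [0.4519, 0.254, 0.1962]
tool_rot: [0.712, 0.702, -0.0, 0.0]
ft_force: [0.4, -0.2, -0.3]
grip_width: 0.0513
grasp_force: 0.0
[-0.0006 -0.0018  0.0676]
```

View pics/w3.png

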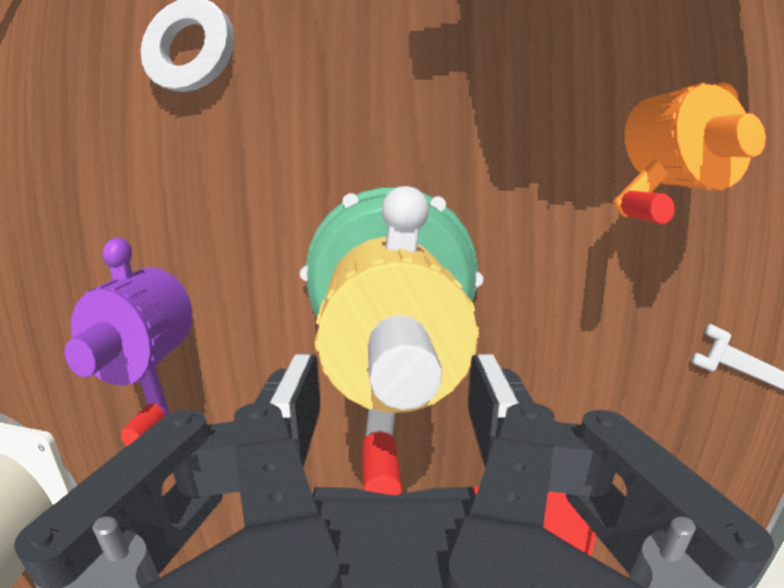

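The hub sits about 2 mm to the right of the finger midline, at raw (289,266). I'll nudge over, descend and close.

```bash
python3 -m pendant '[0,0.004,0.015,0,0,0,0.6, 0,0.004,0.035,0,0,0,0.6, 0,0.004,0.055,0,0,0,0.6, 0,0.004,0.066,0,0,0,0.6, 0,0.004,0.066,0,0,0,0.6, 0,0.004,0.066,0,0,0,0, 0,0.004,0.066,0,0,0,0, 0,0.004,0.066,0,0,0,0, 0,0.004,0.066,0,0,0,0, 0,0.004,0.066,0,0,0,0]'
```

```text
clock: 10.8
eef_pos: [0.4531, 0.2543, 0.1634]
tool_rot: [0.712, 0.702, -0.0, -0.001]
ft_force: [-5.1, 0.3, 6.2]
grip_width: 0.0247
grasp_force: 58.4
```

```bash
python3 -m pendant '[0,0,-0.004,0,0,0,0, 0,0,-0.008,0,0,0,0, 0,0,-0.012,0,0,0,0, 0,0,-0.016,0,0,0,0, 0,0,-0.02,0,0,0,0, 0,0,-0.02,0,0,0,0, 0,0,-0.02,0,0,0,0, 0,0,-0.02,0,0,0,0, 0,0,-0.02,0,0,0,0, 0,0,-0.02,0,0,0,0]'
```

```text
clock: 11.63
eef_pos: [0.4533, 0.2539, 0.1727]
tool_rot: [0.712, 0.702, -0.0, -0.0]
ft_force: [-5.3, -0.5, -2.5]
grip_width: 0.0244
grasp_force: 59.1
```

```bash
python3 -m pendant '[0,-0.003,-0.015,0,0,0,0, 0,-0.003,-0.03,0,0,0,0, 0,-0.003,-0.05,0,0,0,0, 0,-0.003,-0.07,0,0,0,0, 0,-0.003,-0.095,0,0,0,0, 0,-0.003,-0.12,0,0,0,0, 0,-0.003,-0.15,0,0,0,0, 0,-0.003,-0.18,0,0,0,0, 0,-0.003,-0.2,0,0,0,0, 0,-0.003,-0.2,0,0,0,0]'
python3 - <<'E'
from h import *
print((local([.546,-.015,.25])/.5).round(3))
E
```

```text
clock: 12.47
eef_pos: [0.4542, 0.2549, 0.2766]
tool_rot: [0.712, 0.702, 0.004, 0.001]
ft_force: [0.4, -0.4, -3.7]
grip_width: 0.0247
grasp_force: 59.0
[-0.537  0.191  0.053]
```

```bash
python3 -m pendant '[-0.03,0.01,0,0,0,-0.02,0, -0.08,0.03,0,0,0,-0.05,0, -0.14,0.05,0,0,0,-0.08,0, -0.2,0.07,0,0,0,-0.11,0, -0.26,0.09,0,0,0,-0.14,0, -0.32,0.11,0,0,0,-0.17,0, -0.38,0.135,0,0,0,-0.2,0, -0.44,0.155,0,0,0,-0.23,0, -0.5,0.175,0.01,0,0,-0.26,0, -0.535,0.187,0.02,0,0,-0.28,0]'
python3 -m pendant '[0,0,0,0,0,-0.03,0, 0,0,0,0,0,-0.06,0, 0,0,0,0,0,-0.09,0, 0,0,0,0,0,-0.12,0, 0,0,0,0,0,-0.15,0, 0,0,0,0,0,-0.18,0, 0,0,0,0,0,-0.21,0, 0,0,0,0,0,-0.24,0, 0,0,0,0,0,-0.27,0, 0,0,0,0,0,-0.285,0]'
python3 - <<'E'
from h import *
c=shot('scene');d=shot('top');
A=np.array(d['pixels'])[120:300,240:400,::-1];B=np.array(c['pixels'])[150:330,180:340,::-1]
cv2.imwrite('pics/crop3.png',np.hstack([cv2.resize(A,(400,450)),cv2.resize(B,(400,450))]))
print((local([.543,-.015,.108])/.5).round(3),R.from_quat(c['o']['tool_rot']).as_matrix().round(3),c['o']['joint_pos'])
E
```

```text
clock: 13.3
eef_pos: [0.5428, -0.0181, 0.2625]
tool_rot: [0.345, 0.939, -0.001, 0.001]
ft_force: [0.1, -0.2, -3.9]
grip_width: 0.0245
grasp_force: 58.9
clock: 14.13
eef_pos: [0.5418, -0.0149, 0.2622]
tool_rot: [-0.097, 0.995, -0.0, -0.0]
ft_force: [0.4, 0.9, -3.2]
grip_width: 0.0248
grasp_force: 59.2
[-0.003 -0.001  0.308] [[-0.981 -0.192 -0.001]
 [-0.192  0.981 -0.   ]
 [ 0.001 -0.    -1.   ]] [-2.73162682e-02  3.22829814e-01  1.31902386e-01  1.38055185e+00
 -3.33791287e-04 -2.20694291e-01]
```

View pics/crop3.png

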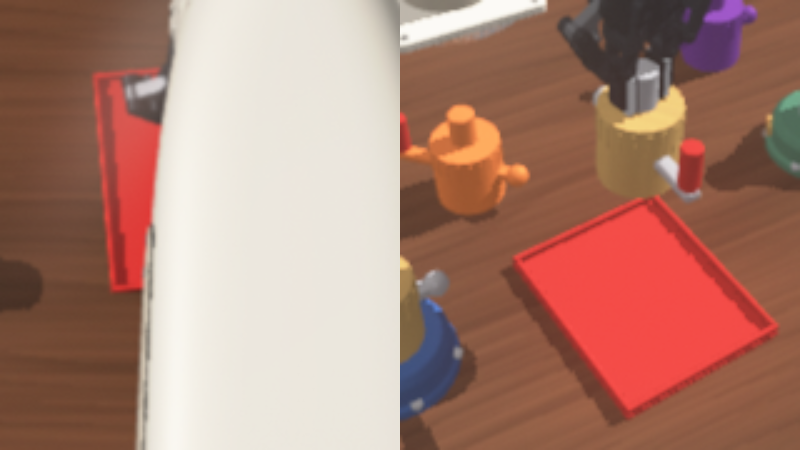

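The cap hangs upright above the tray, with the crank along the tray's long side. Lowering it now.

```bash
python3 -m pendant '[0,0,0.03,0,0,0,0, 0,0,0.07,0,0,0,0, 0,0,0.12,0,0,0,0, 0,0,0.17,0,0,0,0, 0,0,0.21,0,0,0,0, 0,0,0.24,0,0,0,0, 0,0,0.26,0,0,0,0, 0,0,0.275,0,0,0,0, 0,0,0.28,0,0,0,0, 0,0,0.28,0,0,0,0]'
python3 -m pendant '[0,0,0.002,0,0,0,0, 0,0,0.004,0,0,0,0, 0,0,0.006,0,0,0,0, 0,0,0.008,0,0,0,0, 0,0,0.01,0,0,0,0, 0,0,0.012,0,0,0,0, 0,0,0.014,0,0,0,0, 0,0,0.016,0,0,0,0, 0,0,0.016,0,0,0,0, 0,0,0.016,0,0,0,0]'
```

```text
clock: 15.07
eef_pos: [0.542, -0.0148, 0.1226]
tool_rot: [-0.094, 0.996, 0.0, -0.0]
ft_force: [0.4, -0.0, -3.8]
grip_width: 0.0249
grasp_force: 59.1
clock: 15.9
eef_pos: [0.5418, -0.0147, 0.1147]
tool_rot: [-0.095, 0.996, 0.0, -0.0]
ft_force: [-0.7, -0.2, -3.7]
grip_width: 0.0249
grasp_force: 59.1
```

```bash
python3 -m pendant '[0,0,0.001,0,0,0,0, 0,0,0.002,0,0,0,0, 0,0,0.003,0,0,0,0, 0,0,0.004,0,0,0,0, 0,0,0.005,0,0,0,0, 0,0,0.006,0,0,0,0, 0,0,0.007,0,0,0,0, 0,0,0.008,0,0,0,0, 0,0,0.008,0,0,0,0, 0,0,0.008,0,0,0,0]'
```

```text
clock: 16.73
eef_pos: [0.5419, -0.0147, 0.1108]
tool_rot: [-0.095, 0.996, 0.0, -0.0]
ft_force: [-0.1, -0.5, -3.7]
grip_width: 0.0243
grasp_force: 59.1
```

```bash
python3 -m pendant '[0,0,0.001,0,0,0,0, 0,0,0.002,0,0,0,0, 0,0,0.003,0,0,0,0, 0,0,0.004,0,0,0,0, 0,0,0.004,0,0,0,0, 0,0,0.004,0,0,0,0, 0,0,0.004,0,0,0,0, 0,0,0.004,0,0,0,0, 0,0,0.004,0,0,0,0, 0,0,0.004,0,0,0,0]'
```

```text
clock: 17.57
eef_pos: [0.542, -0.0147, 0.1089]
tool_rot: [-0.095, 0.996, 0.0, 0.0]
ft_force: [0.4, 0.8, -3.8]
grip_width: 0.0249
grasp_force: 59.1
```

```bash
python3 -m pendant '[0,0,0.001,0,0,0,0, 0,0,0.002,0,0,0,0, 0,0,0.003,0,0,0,0, 0,0,0.004,0,0,0,0, 0,0,0.004,0,0,0,0, 0,0,0.004,0,0,0,0, 0,0,0.004,0,0,0,0, 0,0,0.004,0,0,0,0, 0,0,0.004,0,0,0,0, 0,0,0.004,0,0,0,0]'
```

```text
clock: 18.4
eef_pos: [0.542, -0.0147, 0.1068]
tool_rot: [-0.095, 0.996, -0.0, 0.0]
ft_force: [-1.2, -1.1, -3.9]
grip_width: 0.0248
grasp_force: 59.1
```

```bash
python3 -m pendant '[0,0,0.001,0,0,0,0, 0,0,0.002,0,0,0,0, 0,0,0.003,0,0,0,0, 0,0,0.004,0,0,0,0, 0,0,0.004,0,0,0,0, 0,0,0.004,0,0,0,0, 0,0,0.004,0,0,0,0, 0,0,0.004,0,0,0,0, 0,0,0.004,0,0,0,0, 0,0,0.004,0,0,0,0]'
```

```text
clock: 19.23
eef_pos: [0.542, -0.0147, 0.1048]
tool_rot: [-0.095, 0.996, -0.0, 0.0]
ft_force: [0.0, -0.0, -3.7]
grip_width: 0.0242
grasp_force: 59.1
```

```bash
python3 -m pendant '[0,0,0.001,0,0,0,0, 0,0,0.002,0,0,0,0, 0,0,0.003,0,0,0,0, 0,0,0.004,0,0,0,0, 0,0,0.004,0,0,0,0, 0,0,0.004,0,0,0,0, 0,0,0.004,0,0,0,0, 0,0,0.004,0,0,0,0, 0,0,0.004,0,0,0,0, 0,0,0.004,0,0,0,0]'
```

```text
clock: 20.07
eef_pos: [0.542, -0.0148, 0.103]
tool_rot: [-0.095, 0.996, -0.0, 0.0]
ft_force: [-0.7, -0.9, -0.4]
grip_width: 0.0243
grasp_force: 59.3
```

Contact: the weight has come off the wrist. Releasing and rising.

```bash
python3 -m pendant '[0,0,0.001,0,0,0,0, 0,0,0.001,0,0,0,0, 0,0,0.001,0,0,0,0.4, 0,0,0.001,0,0,0,0.6, 0,0,0.001,0,0,0,0.6, 0,0,0.001,0,0,0,0.6, 0,0,0.001,0,0,0,0.6, 0,0,0,0,0,0,0.6, 0,0,-0.01,0,0,0,0.6, 0,0,-0.02,0,0,0,0.6]'
python3 -m pendant '[0,0,-0.02,0,0,0,0.6, 0,0,-0.04,0,0,0,0.6, 0,0,-0.07,0,0,0,0.6, 0,0,-0.11,0,0,0,0.6, 0,0,-0.16,0,0,0,0.6, 0,0,-0.21,0,0,0,0.6, 0,0,-0.26,0,0,0,0.6, 0,0,-0.28,0,0,0,0.6, 0,0,-0.28,0,0,0,0.6, 0,0,-0.28,0,0,0,0.6]'
python3 - <<'E'
from h import *
c=shot('scene');save(c,'end.png',s=1.4)
E
```

```text
clock: 20.9
eef_pos: [0.5417, -0.0147, 0.1129]
tool_rot: [-0.095, 0.996, 0.0, -0.0]
ft_force: [1.3, 0.6, -0.4]
grip_width: 0.0514
grasp_force: 0.0
clock: 21.73
eef_pos: [0.5421, -0.0147, 0.2531]
tool_rot: [-0.095, 0.996, -0.0, 0.001]
ft_force: [0.3, 0.4, -0.1]
grip_width: 0.0513
grasp_force: 0.0
```

View pics/end.png

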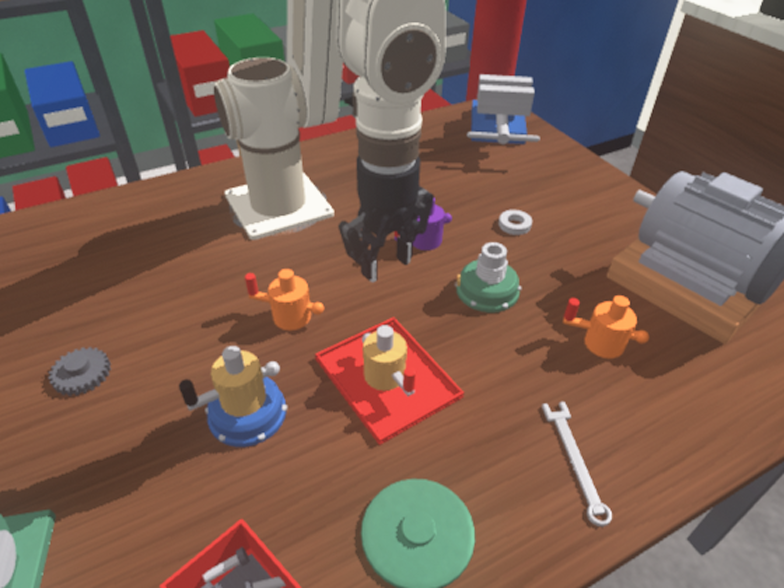

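The cap stands upright in the tray at view pixel (385,360). The green pot is open at (490,270), and the blue cap hasn't been touched.

```bash
python3 -c "
from workcell import bot
print(bot.job_done())"
```

```text
the job is handed in; nothing more can be done
None
```

The green reservoir's cap is unscrewed and standing upright inside the red tray, the blue cap was left alone, and the job was handed in at about 22 s of the 72 s allowed.

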